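# Roll a belt pulley along its track into the parking pocket

### The arm

A 6-joint arm with a two-finger parallel gripper is mounted at the origin on the work surface. World frame = base frame: x ahead of the robot, y to its left, z up, the work surface at z = 0. Lengths are in m, angles in degrees, forces in N, time in s.
With the tool pointing down it reaches from about 0.3 to 0.75 m from the base axis. Payload 8.5 kg.
Tool frame: the origin (TCP) lies on the mounting face of the last link; the fingertips stand tip_extent ahead of it and the grasp point (between the pads) lies 155 mm ahead of it (tip_extent is the distance from the TCP to the fingertips, in m); z points along the fingers, y is the line along which they close (so a half turn about z gives the same grasp; the last joint's range is limited). The gripper opens to 85 mm and grips with 20 to 120 N. Pads are 22 mm wide; open, the fingers measure 114 mm over their backs; the gripper's body (76 mm by 85 mm) begins 54 mm behind the grasp point. The pads swing forward as they close: fully open they stand 13 mm farther back than shut.
Start: joints at [51.492, 21.807, 74.336, -0, 83.858, -12.336], TCP at [0.243, 0.494, 0.405] pointing down, gripper open.
Joint ranges: [-178.18, 178.18], [-50.72, 133.34], [12.68, 142.11], [-81.47, 261.47], [9.98, 163.14], [-165.26, 165.26]. Speed limits (degrees/s): [136.94, 136.94, 180, 180, 180, 180].

### API

Orientations are given as a 3x3 rotation matrix whose columns are the frame's x, y, z axes.
In Python, from rig import observe, get_image, camera_params, close_job, tip_extent gives the robot as it stands.
- The arm moves only by the shell command python3 -m creep 'ROWS' [FORCE]. ROWS is JSON, a list of rows, each an object with "jaw": the gripper's target within -1 to 1 (shut at 1, half-way at 0, fully open at -1); "travel": the shift along the world's x, y, z in mm, a list of three; "roll": the turn about the world's z in rad. A call has 1 to 12 rows; each row is the pose to reach, as a shift and turn from the pose commanded when the call began; what a row does not reach only later rows make up. A row lasts 1/10 s, in which the tool goes at most 50 mm and 8.59 degrees, less where a joint would pass 70% of its speed; a pose out of reach is approached as far as the arm can. A call with a gripper value outside its range is refused whole. The fingers move at their own pace and stop on an object; FORCE is the grip in N (left out, the last holds). Time passes only in rows, so rows that repeat a pose let the fingers close. It gives the time, the measured TCP pose, the force, the opening and the grip force at its end, in the units of the state.
- observe(): the state, without advancing time (a new reading comes with each control period).
- get_image(name): name is "scene" or "top" or "wrist"; returns (picture, depth): 480x640x3 uint8, red, green, blue; 480x640 float32, m along the optical axis (not along the pixel's ray), 0 where there is no reading.
- camera_params(name): a dict with "mtx" (3x3 intrinsics, pixels), "dist_coeffs" ([k1, k2, p1, p2, k3] as OpenCV has them; the pictures are not rectified), "extrinsics" (4x4, takes a point from camera to world coordinates). Camera axes: x right, y down, z forward; pixel columns grow to the right and rows downward; lengths in m; the calibration is good to about 2 mm. A picture is of the moment at which its call begins: read the wrist's pose just before it. camera_params takes no time and is no camera call; for the wrist camera it gives the pose at the moment of the call.
- close_job(): hands the job in; it is judged then, once.
The state is a dict: "time_s": time; "q": joint angles; "qvel": joint speeds; "joint_efforts": joint torques, N m; "position": TCP position; "tool_rot": TCP orientation; "ft_force": force on the tool from outside, world axes, zero at the start; "wrist_torque": the same for the moment, N m; "grip_width": finger opening in m; "gripper_force": force on a finger pad.
Only numpy, scipy, OpenCV 4.12 (cv2) and the standard library are available. Lean on these libraries where they do the work, as an engineer would, in place of code of your own. Each camera call takes 0.05 s, during which the arm holds its last target. There are 200 camera calls.

### The job

Roll the standing belt pulley on its rim along the steel track, up over the low lip and down into the pocket in front of the rubber stop, and leave it standing there by itself. It must really roll, staying on its rim: do not let it fall over, lift it, slide it along without turning or let it run away (stay under 0.25 m/s), and touch it lightly, never with more than 25 N and so without gripping it. Leave the oil bottle, the wrench and the collar alone.

Things in the scene. Friction and masses are not known exactly. Their poses are not given: they have to be found in the camera images.
- pulley: aluminium flat-belt pulley on its rim in the track: 110 mm diameter, 28 mm wide, 0.4-0.75 kg, no open holes. Origin: centre. y = axle, across the track; at the start z is up, x towards the pocket. Rolls freely. Fingertips hold its rim by friction (coefficient about 0.5 or more): a light press on top, moved along, rolls it (top goes twice as far as centre); pushed from behind it rubs and jams at the lip.
- track: fixed rigid steel track, 90 mm wide. Origin on the bench top under its centre line, x along it towards the pocket, z up. Running surface 6 mm above the bench, level from x = -220 to 75 mm, between two guide strips 10 mm high, 34 mm apart (3 mm play either side of the pulley); at the far end a rubber stop, x = 158 to 178 mm, 30 mm high, 60 mm wide.
- lip (a point): middle of the top of the square-edged steel lip across the track: at x = 81 mm, z = 12 mm in the track's frame; the lip spans x = 75 to 87 mm, its top is 6 mm above the running surface and 3 mm above the pocket floor behind it.
- pocket (a point): centre of the pocket on its floor (x = 87 to 158 mm, 3 mm above the running surface): at x = 107.8 mm, z = 9 mm in the track's frame, axes as the track's. The seated pulley's centre lies 55 mm straight above it, with about 3 mm of play either way between lip and stop.
- oil_bottle: bystander: grey plastic oil bottle, 54 mm in diameter, 130 mm high, standing; origin at its underside
- wrench: bystander: steel wrench lying on the bench, 180 mm long; origin at its middle, underside
- collar: bystander: dark steel shaft collar lying flat, 64 mm outside diameter, 26 mm high; origin at its underside
Things that resemble listed ones, but are neither listed nor needed, are in the scene too. What is shaped like the pulley but purple is not meant.

How it is judged:
By the outcome, as a careful person would: the job done as asked, in the order asked, and still so for the second after the job is handed in, with the robot touching nothing.
It also fails if it takes over 72 s, if anything falls off the work surface, if the arm or the gripper's body presses on something with over 40 N, if the wrist force passes 120 N, or if a joint passes its speed limit or range.

## Working session

There is one attempt and no reset: what is moved stays moved. The work goes in short steps, Python scripts to look and compute and a shell command to move; the robot and the scene stay as the last step left them, time stands still between calls to the robot, and variables do not carry over. Pictures are saved under pics/ and viewed, at most 10 in all, crops included, and the job is handed in when it is done.

```bash
mkdir -p pics; ls; python3 - <<'E'
from rig import *
import cv2,numpy as np
s=observe();print(s['time_s'],s['position'],s['tool_rot'],s['ft_force'],s['grip_width'],tip_extent() if callable(tip_extent) else tip_extent)
for n in('scene','top'):
    p,d=get_image(n);cv2.imwrite(f'pics/{n}0.png',p[:,:,::-1]);np.savez(f'{n}0.npz',p=p,d=d)
    c=camera_params(n);print(n,np.round(c['extrinsics'],3).tolist(),np.round(c['mtx'],1).tolist(),c['dist_coeffs'])
E
```

```text
pics
0.0 [0.24255416 0.49357539 0.40409175] [[-8.97476424e-01  4.41061426e-01 -9.41847152e-04]
 [ 4.41062305e-01  8.97475738e-01 -1.15862964e-03]
 [ 3.34258128e-04 -1.45525606e-03 -9.99998885e-01]] [ 0.67293742 -0.00883829 -0.11539405] 0.08542712672106792 0.1734
scene [[-0.552, 0.525, -0.648, 1.024], [0.834, 0.354, -0.423, 0.252], [0.007, -0.774, -0.633, 0.56], [0.0, 0.0, 0.0, 1.0]] [[444.3, 0.0, 320.5], [0.0, 444.3, 248.0], [0.0, 0.0, 1.0]] [-0.02129709  0.          0.          0.          0.        ]
top [[-0.0, -0.999, 0.045, 0.483], [-1.0, -0.0, -0.002, -0.046], [0.002, -0.045, -0.999, 1.037], [0.0, 0.0, 0.0, 1.0]] [[497.5, 0.0, 325.4], [0.0, 497.5, 237.9], [0.0, 0.0, 1.0]] [-0.11225752  0.          0.          0.          0.        ]
```

View pics/top0.png

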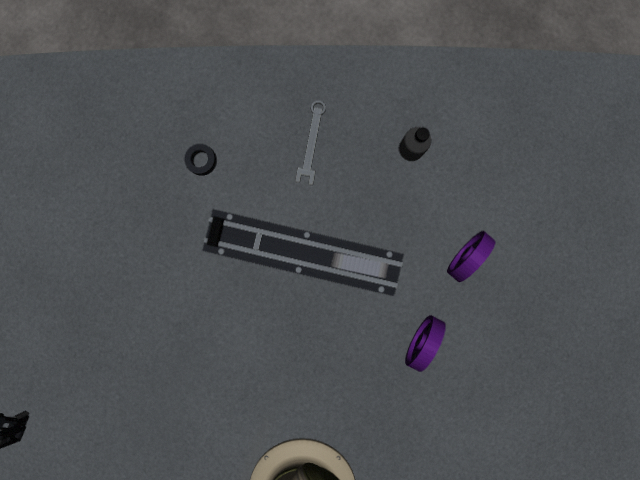

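View pics/scene0.png

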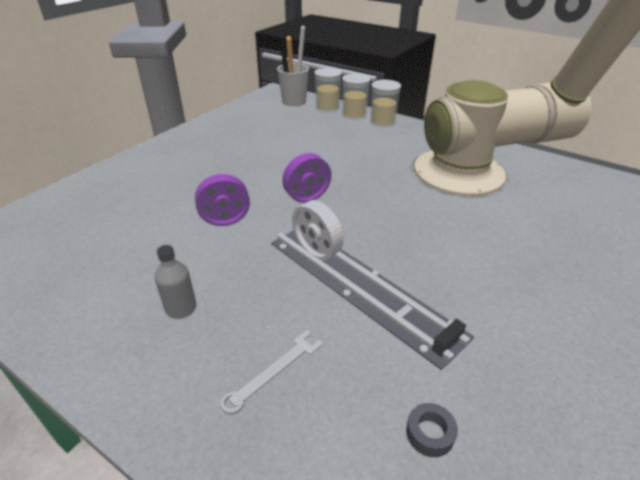

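Top view: the track runs from its entry at about (398,278) to the rubber stop at (215,232), with the lip at (258,241). The candidates are the silver wheel at (360,264), standing in the track, and purple wheels at (471,256) and (426,343). The silver one fits: it is aluminium, not purple, and in the track. In the scene view it is at (318,230). I'll measure and confirm it in a crop.

```bash
cat > h.py <<'E'
import numpy as np,cv2
from rig import camera_params
def cam(n):
    c=camera_params(n);return np.array(c['mtx']),np.array(c['dist_coeffs']),np.array(c['extrinsics'])
def rays(uv,C):
    K,D,E=C;n=cv2.undistortPoints(np.float64(uv).reshape(-1,1,2),K,D).reshape(-1,2)
    return np.c_[n,np.ones(len(n))]@E[:3,:3].T
def on_z(uv,z,C):
    r=rays(uv,C);o=C[2][:3,3];return o+r*((z-o[2])/r[:,2])[:,None]
def cloud(d,C):
    v,u=np.nonzero(d>0);r=rays(np.c_[u,v],C);return C[2][:3,3]+r*d[v,u][:,None],np.c_[u,v]
E
python3 - <<'E'
from h import *
f=np.load('top0.npz');p,d=f['p'],f['d'];C=cam('top')
cv2.imwrite('pics/crop_top.png',cv2.resize(p[200:305,195:410,::-1],None,fx=3.7,fy=3.7,interpolation=cv2.INTER_CUBIC))
P,uv=cloud(d,C)
m=(uv[:,0]>195)&(uv[:,0]<410)&(uv[:,1]>200)&(uv[:,1]<305)
Q=P[m];print('bench z',np.median(P[(uv[:,1]>330)&(uv[:,0]<240)&(uv[:,0]>60)&(uv[:,1]<390),2]))
# guide strips/screws: bright and height
t=Q[Q[:,2]>0.075];print('pulley top n',len(t),t.mean(0),t.min(0),t.max(0))
# track plate: dark mask
hsv=cv2.cvtColor(p,cv2.COLOR_RGB2GRAY).astype(int)
print(hsv[240:246:3,200:270:3])
s=Q[(Q[:,2]>0.022)&(Q[:,2]<0.05)];print('stop',len(s),s.mean(0),np.median(s,0))
E
```

```text
bench z 0.0011279695587724792
pulley top n 826 [ 0.47540118 -0.11185217  0.10692775] [ 0.4508981  -0.16891373  0.07503852] [ 0.49911065 -0.06047407  0.1217683 ]
[[ 83  79  96  16  12  12   7  35  39  38  38  36  33  37  36  37  36  37
   46 108 101  36  36  36]
 [ 81  73  42  10  10  15  68 107 111  88  58  36  38  38  37  37  38  34
  107 105  30  34  39  37]]
stop 305 [0.53966639 0.16712141 0.03536761] [0.54030078 0.17579321 0.03660717]
```

View pics/crop_top.png

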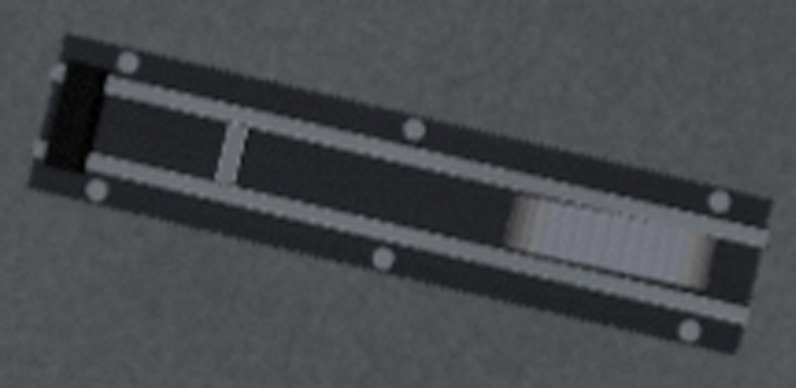

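The crop confirms it: a silver wheel stands between the strips at crop (610,240). The lip is at crop (232,153), and the plate corners are near (66,35), (772,200), (738,353) and (28,187).

```bash
python3 - <<'E'
from h import *
f=np.load('top0.npz');p,d=f['p'],f['d'];C=cam('top')
k=lambda a:(np.array(a)+.5)/3.7+np.array([195,200])-.5
c=on_z(k([(66,35),(772,200),(738,353),(28,187)]),.006,C);print('corners',c.round(4).tolist())
print('len',np.linalg.norm(c[0]-c[1]),np.linalg.norm(c[3]-c[2]),'wid',np.linalg.norm(c[0]-c[3]),np.linalg.norm(c[1]-c[2]))
# guide strips: bright thin -> centroids of lines
g=cv2.cvtColor(p,cv2.COLOR_RGB2GRAY)
poly=k([(66,35),(772,200),(738,353),(28,187)])
ctr=c.mean(0);ax=(c[1]-c[0]+c[2]-c[3]);ax=-ax/np.linalg.norm(ax);
for it in range(3):
    n=np.array([-ax[1],ax[0],0])
    v,u=np.nonzero(g>75);W=on_z(np.c_[u,v],.016,C)-ctr;a,b=W@ax,W@n
    fits=[]
    for s in(1,-1):
        m=(np.abs(b*s-(.0205 if 1 else 0))<.007)&(np.abs(a)<.19)&((a>.05)&(a<.14)|(a<0.03)&(a>-.03))
        fits.append(np.polyfit(a[m],b[m],1))
    fits=np.array(fits);sl,off=fits.mean(0);ax=ax+sl*n;ax/=np.linalg.norm(ax);ctr=ctr+off*n
print('strips',fits,'yaw',np.degrees(np.arctan2(ax[1],ax[0])))
n=np.array([-ax[1],ax[0],0])
W=on_z(np.c_[u,v],.012,C)-ctr;a,b=W@ax,W@n
m=(np.abs(b)<.010)&(a>0.02)&(a<.16);l=a[m];print('lip a',len(l),l.mean(),l.min(),l.max())
print('plate ends rel lip', [(q-ctr)@ax-l.mean() for q in c])
o=ctr+ax*(l.mean()-.081);o[2]=0;print('origin',o)
P,uv=cloud(d,C);W=P-o;a,b=W@ax,W@n
m=(np.abs(b)<.04)&(a>-.25)&(a<.05)&(P[:,2]>.07)
print('pulley top range',a[m].min(),a[m].max(),b[m].min(),b[m].max(),np.percentile(P[m,2],[50,90,99]))
for lo in(.07,.08,.09,.1):
    q=m&(P[:,2]>lo);print(lo,np.percentile(a[q],[1,50,99]).round(4),np.median(b[q]))
q=m&(P[:,2]>.06);A=np.c_[2*a[q],2*P[q,2],np.ones(q.sum())];x=np.linalg.lstsq(A,a[q]**2+P[q,2]**2,rcond=None)[0];print('circ',x[:2],np.sqrt(x[2]+x[0]**2+x[1]**2))
m=(np.abs(b)<.025)&(a>.12)&(P[:,2]>.025)&(a<.2);print('stop',np.percentile(a[m],[2,50,98]),np.median(P[m,2]))
np.savez('track.npz',o=o,ax=ax,n=n)
# scene-view silhouette of pulley
E
```

```text
corners [[0.5899, 0.1882, 0.006], [0.4968, -0.2098, 0.006], [0.4111, -0.1903, 0.006], [0.504, 0.209, 0.006]]
len 0.4087807659470952 0.40988813357111514 wid 0.08839947560458897 0.08785643163912318
strips [[-0.0025715   0.02193923]
 [ 0.00257143 -0.02193922]] yaw 76.72645197473048
lip a 51 0.09634174552261011 0.09112616428405246 0.10177465519483907
plate ends rel lip [np.float64(0.1081037792909791), np.float64(-0.30067630522364563), np.float64(-0.3013394811276938), np.float64(0.10854661985783275)]
origin [0.50380414 0.01424814 0.        ]
pulley top range -0.18543128345422863 -0.07712386903899031 -0.016198380062583097 0.013570281409565326 [0.11044273 0.11702503 0.11950845]
0.07 [-0.1835 -0.1281 -0.0782] -0.0013053167361107175
0.08 [-0.1816 -0.129  -0.0809] -0.0013507556164943826
0.09 [-0.1773 -0.1295 -0.085 ] -0.0013131056762659661
0.1 [-0.1702 -0.1305 -0.0925] -0.0013170303466978341
circ [-0.13150837  0.06294699] 0.054254485258730056
stop [0.15874494 0.16660146 0.17608756] 0.03679810186470034
```

The measurements check out: plate start at −220, stop face at 158, and wheel centre at track x = −131.5 mm with its top at z ≈ 0.117. I'll move above the wheel with the gripper shut and the closing line along the track.

```bash
python3 -m creep '[{"jaw":1,"travel":[45,-125,0],"roll":0.1},{"jaw":1,"travel":[90,-250,0],"roll":0.225},{"jaw":1,"travel":[227,-627,0],"roll":0.225},{"jaw":1,"travel":[227,-627,0],"roll":0.225},{"jaw":1,"travel":[227,-627,0],"roll":0.225},{"jaw":1,"travel":[227,-627,0],"roll":0.225},{"jaw":1,"travel":[227,-627,0],"roll":0.225},{"jaw":1,"travel":[227,-627,0],"roll":0.225},{"jaw":1,"travel":[227,-627,0],"roll":0.225},{"jaw":1,"travel":[227,-627,0],"roll":0.225},{"jaw":1,"travel":[227,-627,0],"roll":0.225},{"jaw":1,"travel":[227,-627,0],"roll":0.225}]' 60
```

```text
time_s: 1.3
position: [0.447, -0.0728, 0.4046]
tool_rot: [[-0.973, 0.23, -0.0], [0.23, 0.973, 0.0], [0.0, 0.0, -1.0]]
ft_force: [1.0, 1.0, 0.4]
grip_width: -0.0004
gripper_force: 0.0
```

```bash
python3 -m creep '[{"jaw":1,"travel":[10,-30,0],"roll":0},{"jaw":1,"travel":[19,-50,-30],"roll":0},{"jaw":1,"travel":[19,-50,-70],"roll":0},{"jaw":1,"travel":[19,-50,-90],"roll":0},{"jaw":1,"travel":[19,-50,-90],"roll":0},{"jaw":1,"travel":[19,-50,-90],"roll":0}]'; python3 -c "
from rig import *
import cv2
s=observe();print(s['position'],s['ft_force'])
p,d=get_image('wrist');q,d2=get_image('scene')
import numpy as np
cv2.imwrite('pics/w1.png',np.hstack([cv2.resize(p,(400,300)),cv2.resize(q[140:360,220:480],(355,300))])[:,:,::-1])"
```

```text
time_s: 1.9
position: [0.466, -0.1206, 0.3153]
tool_rot: [[-0.973, 0.23, 0.0], [0.23, 0.973, -0.0], [-0.0, -0.0, -1.0]]
ft_force: [-0.3, -0.8, -0.2]
grip_width: 0.0004
gripper_force: 0.0
[ 0.4660283  -0.12064344  0.31528556] [-0.28263273 -0.82936908 -0.18184844]
```

View pics/w1.png

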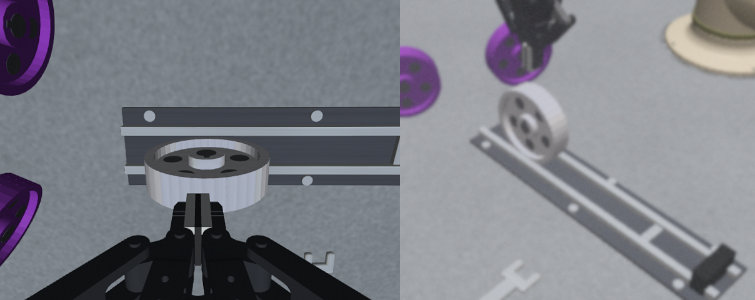

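The wrist picture shows the shut fingertips over the silver wheel's rim at (200,205), slightly off-centre across the track. The tip spans about 18 mm along the track. I'll shift it and come down carefully.

```bash
python3 -m creep '[{"jaw":1,"travel":[4.4,-11,-8],"roll":0},{"jaw":1,"travel":[4.4,-11,-16],"roll":0},{"jaw":1,"travel":[4.4,-11,-20],"roll":0},{"jaw":1,"travel":[4.4,-11,-22],"roll":0},{"jaw":1,"travel":[4.4,-11,-22],"roll":0}]'; for i in 1 2 3 4; do python3 -m creep '[{"jaw":1,"travel":[0,0,-1],"roll":0}]'|egrep 'pos|ft_'; done
```

```text
time_s: 2.5
position: [0.4702, -0.1315, 0.2924]
tool_rot: [[-0.973, 0.23, -0.001], [0.23, 0.973, 0.0], [0.001, 0.0, -1.0]]
ft_force: [0.7, -0.8, -0.2]
grip_width: -0.0002
gripper_force: 0.0
position: [0.4702, -0.1315, 0.2919]
ft_force: [-1.0, -0.0, -0.6]
position: [0.4702, -0.1315, 0.2908]
ft_force: [-0.5, -0.1, 0.3]
position: [0.4702, -0.1315, 0.2898]
ft_force: [-0.6, -0.2, 0.1]
position: [0.4702, -0.1315, 0.2887]
ft_force: [-1.2, -0.2, -0.7]
```

```bash
for i in 1 2 3; do python3 -m creep '[{"jaw":1,"travel":[0,0,-0.5],"roll":0}]'|egrep 'pos|ft_'; done
```

```text
position: [0.4702, -0.1316, 0.2882]
ft_force: [0.5, 0.5, 2.0]
position: [0.4703, -0.1317, 0.288]
ft_force: [0.3, -0.7, 5.8]
position: [0.4704, -0.1317, 0.2879]
ft_force: [-0.6, -0.7, 9.2]
```

```bash
python3 -m creep '[{"jaw":1,"travel":[0.5,1.9,0.1],"roll":0},{"jaw":1,"travel":[1.4,5.8,0.3],"roll":0},{"jaw":1,"travel":[2.8,11.7,0.5],"roll":0},{"jaw":1,"travel":[4.1,17.5,0.6],"roll":0},{"jaw":1,"travel":[4.6,19.5,0.6],"roll":0},{"jaw":1,"travel":[4.6,19.5,0.6],"roll":0}]'|egrep 'time|pos|ft_'; cat > look.py <<'E'
from h import *
from rig import get_image,observe
T=np.load('track.npz');o,ax,n=T['o'],T['ax'],T['n']
s=observe();q=s['position']-o;print('t',s['time_s'],'hand a,b,z',(q@ax*1e3).round(1),(q@n*1e3).round(1),(q[2]*1e3).round(1),'F',s['ft_force'].round(1))
for nm in('top','scene'):
    p,d=get_image(nm);P,uv=cloud(d,cam(nm));W=P-o;a,b=W@ax,W@n
    m=(np.abs(b)<.022)&(a>-.23)&(a<.18)&(P[:,2]>.045)&(P[:,2]<.112)
    rgb=p[uv[:,1],uv[:,0]].astype(int);m&=(rgb.max(1)>85)
    A,Z=a[m],P[m,2]
    # rim points only: fixed-radius robust circle fit
    from scipy.optimize import least_squares
    hull=cv2.convexHull(np.float32(np.c_[A,Z])).reshape(-1,2)
    f=least_squares(lambda x:np.hypot(A-x[0],Z-x[1])-.055,[np.median(A),.061],loss='soft_l1',f_scale=.001) if nm=='top' else None
    print(nm,len(A),'a range',np.percentile(A,[1,99]).round(4),'b',np.median(b[m]).round(4),f.x.round(4) if f else '')
E
python3 look.py
```

```text
time_s: 3.8
position: [0.4751, -0.112, 0.2892]
ft_force: [-1.4, -0.1, 13.4]
t 3.8 hand a,b,z -129.4 -1.1 289.2 F [-1.4 -0.1 13.4]Traceback (most recent call last):
  File "look.py", line 12, in <module>
    hull=cv2.convexHull(np.float32(np.c_[A,Z])).reshape(-1,2)
         ^^^^^^^^^^^^^^^^^^^^^^^^^^^^^^^^^^^^^^^^^^^^^^
AttributeError: 'NoneType' object has no attribute 'reshape'
```

```bash
cat > look.py <<'E'
from h import *
from rig import get_image,observe
T=np.load('track.npz');o,ax,n=T['o'],T['ax'],T['n']
s=observe();q=s['position']-o;print('t',s['time_s'],'hand a,b,z',(q@ax*1e3).round(1),(q@n*1e3).round(1),(q[2]*1e3).round(1),'F',s['ft_force'].round(1))
for nm in('wrist','scene'):
    C=cam(nm);p,d=get_image(nm);P,uv=cloud(d,C);W=P-o;a,b=W@ax,W@n
    m=(np.abs(b)<.022)&(a>-.23)&(a<.15)&(P[:,2]>.02)&(P[:,2]<.115)
    rgb=p[uv[:,1],uv[:,0]].astype(int);m&=(rgb.max(1)>90)
    if m.sum()<50: print(nm,'none');continue
    A,Z=a[m],P[m,2]
    c,r=cv2.minEnclosingCircle(np.float32(np.c_[A,Z]))
    print(nm,len(A),'a',np.percentile(A,[.5,99.5]).round(4),'mid',np.percentile(A,[.5,99.5]).mean().round(4),'enc',np.round([*c,r],4),'b',np.percentile(b[m],[2,98]).round(4))
E
python3 look.py
```

```text
t 3.85 hand a,b,z -129.5 -1.1 289.2 F [-0.8  0.2 11.4]
wrist 11649 a [-0.1737 -0.0729] mid -0.1233 enc [-0.123   0.067   0.0539] b [-0.0132  0.014 ]
scene 1847 a [-0.1759 -0.0682] mid -0.122 enc [-0.1236  0.0625  0.0573] b [-0.0179  0.0103]
```

It's rolling as expected, with 20 mm of hand travel moving the wheel about 10 mm. I'll finish this stroke.

```bash
python3 -m creep '[{"jaw":1,"travel":[0.5,1.9,-0.1],"roll":0},{"jaw":1,"travel":[1.8,7.8,-0.1],"roll":0},{"jaw":1,"travel":[3.7,15.6,-0.1],"roll":0},{"jaw":1,"travel":[5.5,23.4,-0.1],"roll":0},{"jaw":1,"travel":[7.3,31.1,-0.2],"roll":0},{"jaw":1,"travel":[9.2,39,-0.4],"roll":0},{"jaw":1,"travel":[11,46.7,-0.8],"roll":0},{"jaw":1,"travel":[12.2,51.6,-1.0],"roll":0},{"jaw":1,"travel":[12.4,52.6,-1.0],"roll":0},{"jaw":1,"travel":[12.4,52.6,-1.0],"roll":0}]'|egrep 'time|pos|ft_'; python3 look.py; python3 -m creep '[{"jaw":1,"travel":[0,0,2],"roll":0},{"jaw":1,"travel":[0,0,6],"roll":0},{"jaw":1,"travel":[0,0,8],"roll":0}]'|egrep 'time|pos|ft_'; python3 look.py
```

```text
time_s: 4.95
position: [0.4874, -0.0592, 0.2875]
ft_force: [-1.3, 0.1, 7.5]
t 4.95 hand a,b,z -75.2 -0.8 287.5 F [-1.3  0.1  7.5]
wrist 10919 a [-0.1436 -0.0427] mid -0.0931 enc [-0.0946  0.0669  0.0539] b [-0.0137  0.0142]
scene 1901 a [-0.1481 -0.041 ] mid -0.0945 enc [-0.0962  0.0637  0.0567] b [-0.0175  0.01  ]
time_s: 5.35
position: [0.4872, -0.0595, 0.2951]
ft_force: [0.4, -0.3, -0.6]
t 5.35 hand a,b,z -75.6 -0.8 295.1 F [ 0.4 -0.3 -0.6]
wrist 10998 a [-0.1437 -0.043 ] mid -0.0933 enc [-0.0952  0.0669  0.054 ] b [-0.0116  0.0153]
scene 1954 a [-0.1485 -0.0412] mid -0.0948 enc [-0.0958  0.0624  0.0565] b [-0.0164  0.0117]
```

```bash
python3 -m creep '[{"jaw":1,"travel":[-4.5,-19,0],"roll":0},{"jaw":1,"travel":[-9,-38,0],"roll":0},{"jaw":1,"travel":[-9,-38,-4],"roll":0},{"jaw":1,"travel":[-9,-38,-6],"roll":0},{"jaw":1,"travel":[-9,-38,-7],"roll":0},{"jaw":1,"travel":[-9,-38,-7.6],"roll":0},{"jaw":1,"travel":[-9,-38,-8],"roll":0}]'|egrep 'time|pos|ft_'
python3 -m creep '[{"jaw":1,"travel":[0.5,1.9,0.1],"roll":0},{"jaw":1,"travel":[2,8.5,0.5],"roll":0},{"jaw":1,"travel":[4.1,17.5,0.8],"roll":0},{"jaw":1,"travel":[6.2,26.3,1],"roll":0},{"jaw":1,"travel":[8.3,35,1],"roll":0},{"jaw":1,"travel":[10.3,43.8,1],"roll":0},{"jaw":1,"travel":[12.4,52.6,0.8],"roll":0},{"jaw":1,"travel":[14.5,61.3,0.6],"roll":0},{"jaw":1,"travel":[16.5,70,0.3],"roll":0},{"jaw":1,"travel":[18,76.4,0.1],"roll":0},{"jaw":1,"travel":[18.4,77.9,0],"roll":0},{"jaw":1,"travel":[18.4,77.9,0],"roll":0}]'|egrep 'time|pos|ft_'; python3 look.py; python3 -m creep '[{"jaw":1,"travel":[0,0,2],"roll":0},{"jaw":1,"travel":[0,0,6],"roll":0},{"jaw":1,"travel":[0,0,8],"roll":0}]'|egrep 'time|pos|ft_'; python3 look.py
```

```text
time_s: 6.15
position: [0.4785, -0.097, 0.2875]
ft_force: [-1.5, -0.3, 9.0]
time_s: 7.35
position: [0.4967, -0.0189, 0.2873]
ft_force: [-0.9, 1.4, 7.0]
t 7.35 hand a,b,z -33.8 -0.7 287.3 F [-0.9  1.4  7. ]
wrist 10949 a [-0.1033 -0.0023] mid -0.0528 enc [-0.0543  0.0672  0.0537] b [-0.0131  0.0148]
scene 2017 a [-0.1078 -0.0003] mid -0.0541 enc [-0.0555  0.0626  0.0571] b [-0.017   0.0106]
time_s: 7.75
position: [0.4966, -0.0195, 0.2951]
ft_force: [-0.5, 0.2, 0.8]
t 7.75 hand a,b,z -34.5 -0.8 295.1 F [-0.5  0.2  0.8]
wrist 11180 a [-0.104  -0.0031] mid -0.0535 enc [-0.0545  0.0668  0.054 ] b [-0.0108  0.0161]
scene 2075 a [-0.1087 -0.001 ] mid -0.0548 enc [-0.0562  0.0643  0.0565] b [-0.0157  0.0121]
```

```bash
python3 -m creep '[{"jaw":1,"travel":[-4.5,-19,0],"roll":0},{"jaw":1,"travel":[-9,-38.5,0],"roll":0},{"jaw":1,"travel":[-9,-38.5,-4],"roll":0},{"jaw":1,"travel":[-9,-38.5,-6],"roll":0},{"jaw":1,"travel":[-9,-38.5,-7],"roll":0},{"jaw":1,"travel":[-9,-38.5,-7.6],"roll":0},{"jaw":1,"travel":[-9,-38.5,-8],"roll":0}]'|egrep 'time|pos|ft_'
python3 -m creep '[{"jaw":1,"travel":[0.5,1.9,0.1],"roll":0},{"jaw":1,"travel":[2,8.5,0.5],"roll":0},{"jaw":1,"travel":[4.1,17.5,0.8],"roll":0},{"jaw":1,"travel":[6.2,26.3,1],"roll":0},{"jaw":1,"travel":[8.3,35,1],"roll":0},{"jaw":1,"travel":[10.3,43.8,1],"roll":0},{"jaw":1,"travel":[12.4,52.6,0.8],"roll":0},{"jaw":1,"travel":[14.5,61.3,0.6],"roll":0},{"jaw":1,"travel":[16.5,70,0.3],"roll":0},{"jaw":1,"travel":[18,76.4,0.1],"roll":0},{"jaw":1,"travel":[18.4,77.9,0],"roll":0},{"jaw":1,"travel":[18.4,77.9,0],"roll":0}]'|egrep 'time|pos|ft_'; python3 -m creep '[{"jaw":1,"travel":[0,0,2],"roll":0},{"jaw":1,"travel":[0,0,6],"roll":0},{"jaw":1,"travel":[0,0,8],"roll":0}]'|egrep 'time|pos|ft_'; python3 look.py
```

```text
time_s: 8.55
position: [0.4879, -0.0576, 0.2876]
ft_force: [-1.4, -1.2, 9.3]
time_s: 9.75
position: [0.5061, 0.0205, 0.2872]
ft_force: [0.2, 1.0, 6.9]
time_s: 10.05
position: [0.506, 0.0198, 0.295]
ft_force: [1.0, 0.0, -0.1]
t 10.05 hand a,b,z 5.9 -0.9 295.0 F [ 1.   0.  -0.1]
wrist 11397 a [-0.0633  0.0372] mid -0.013 enc [-0.0147  0.0668  0.0539] b [-0.0101  0.0168]
scene 2215 a [-0.0682  0.0389] mid -0.0147 enc [-0.0156  0.0628  0.0563] b [-0.015  0.013]
```

```bash
python3 -m creep '[{"jaw":1,"travel":[-4.5,-19,0],"roll":0},{"jaw":1,"travel":[-10,-38.5,0],"roll":0},{"jaw":1,"travel":[-10,-38.5,-4],"roll":0},{"jaw":1,"travel":[-10,-38.5,-6],"roll":0},{"jaw":1,"travel":[-10,-38.5,-7],"roll":0},{"jaw":1,"travel":[-10,-38.5,-7.6],"roll":0},{"jaw":1,"travel":[-10,-38.5,-8],"roll":0}]'|egrep 'time|pos|ft_'
python3 -m creep '[{"jaw":1,"travel":[0.5,1.9,0.1],"roll":0},{"jaw":1,"travel":[2,8.5,0.5],"roll":0},{"jaw":1,"travel":[4.1,17.5,0.8],"roll":0},{"jaw":1,"travel":[6.2,26.3,1],"roll":0},{"jaw":1,"travel":[8.3,35,1],"roll":0},{"jaw":1,"travel":[10.3,43.8,1],"roll":0},{"jaw":1,"travel":[12.4,52.6,0.8],"roll":0},{"jaw":1,"travel":[14.5,61.3,0.6],"roll":0},{"jaw":1,"travel":[16.5,70,0.3],"roll":0},{"jaw":1,"travel":[18,76.4,0.1],"roll":0},{"jaw":1,"travel":[18.4,77.9,0],"roll":0},{"jaw":1,"travel":[18.4,77.9,0],"roll":0}]'|egrep 'time|pos|ft_'; python3 -m creep '[{"jaw":1,"travel":[0,0,2],"roll":0},{"jaw":1,"travel":[0,0,6],"roll":0},{"jaw":1,"travel":[0,0,8],"roll":0}]'|egrep 'time|pos|ft_'; python3 look.py
```

```text
time_s: 10.85
position: [0.4964, -0.0182, 0.2876]
ft_force: [-1.1, -0.4, 10.3]
time_s: 12.05
position: [0.5145, 0.0599, 0.2872]
ft_force: [-0.4, 0.3, 6.3]
time_s: 12.35
position: [0.5144, 0.0592, 0.295]
ft_force: [0.2, 0.2, 0.4]
t 12.35 hand a,b,z 46.2 -0.0 295.0 F [0.2 0.2 0.4]
wrist 11433 a [-0.0241  0.0773] mid 0.0266 enc [0.0248 0.0628 0.0551] b [-0.0094  0.0175]
scene 2398 a [-0.0286  0.0787] mid 0.0251 enc [-0.0513  0.0498  0.1327] b [-0.0144  0.0139]
```

```bash
python3 -m creep '[{"jaw":1,"travel":[-3.7,-15.5,0],"roll":0},{"jaw":1,"travel":[-7.8,-31,0],"roll":0},{"jaw":1,"travel":[-7.8,-31,-4],"roll":0},{"jaw":1,"travel":[-7.8,-31,-6],"roll":0},{"jaw":1,"travel":[-7.8,-31,-6.7],"roll":0},{"jaw":1,"travel":[-7.8,-31,-7],"roll":0}]'|egrep 'time|pos|ft_'
python3 -m creep '[{"jaw":1,"travel":[0.5,1.9,0],"roll":0},{"jaw":1,"travel":[2,8.5,0],"roll":0},{"jaw":1,"travel":[4.1,17.5,0],"roll":0},{"jaw":1,"travel":[6.2,26.3,0],"roll":0},{"jaw":1,"travel":[8.3,35,0],"roll":0},{"jaw":1,"travel":[9.6,41,0],"roll":0},{"jaw":1,"travel":[10,43,0],"roll":0},{"jaw":1,"travel":[10,43,0],"roll":0}]'|egrep 'time|pos|ft_'; python3 -m creep '[{"jaw":1,"travel":[0,0,2],"roll":0},{"jaw":1,"travel":[0,0,6],"roll":0},{"jaw":1,"travel":[0,0,8],"roll":0}]'|egrep 'time|pos|ft_'; python3 look.py
```

```text
time_s: 13.05
position: [0.5071, 0.0287, 0.2889]
ft_force: [-1.0, -0.9, 12.3]
time_s: 13.85
position: [0.517, 0.0724, 0.2888]
ft_force: [-0.5, 1.2, 10.5]
time_s: 14.15
position: [0.5166, 0.0716, 0.2959]
ft_force: [-0.2, -0.0, -0.2]
t 14.15 hand a,b,z 58.7 0.7 295.9 F [-0.2 -0.  -0.2]
wrist 11567 a [-0.0027  0.0986] mid 0.048 enc [0.0478 0.0624 0.0555] b [-0.0092  0.0176]
scene 2486 a [-0.0062  0.1013] mid 0.0475 enc [-0.0009  0.0495  0.1051] b [-0.0138  0.0137]
```

The wheel is at 47.5 mm, and contact with the lip comes at 50. For the climb I'll press from about 15 mm behind the top, following the arc about the lip's corner in small steps while watching the force.

```bash
python3 -m creep '[{"jaw":1,"travel":[-4.5,-17,0],"roll":0},{"jaw":1,"travel":[-8.9,-34,0],"roll":0},{"jaw":1,"travel":[-8.9,-34,-4],"roll":0},{"jaw":1,"travel":[-8.9,-34,-7],"roll":0},{"jaw":1,"travel":[-8.9,-34,-9],"roll":0},{"jaw":1,"travel":[-8.9,-34,-9.6],"roll":0},{"jaw":1,"travel":[-8.9,-34,-9.6],"roll":0}]'|egrep 'time|pos|ft_'
python3 look.py
```

```text
time_s: 14.95
position: [0.5079, 0.0377, 0.2865]
ft_force: [-0.2, 0.3, 2.6]
t 14.95 hand a,b,z 23.7 1.4 286.5 F [-0.2  0.3  2.6]
wrist 11052 a [-0.0058  0.0952] mid 0.0447 enc [0.0474 0.063  0.0553] b [-0.0094  0.0175]
scene 2439 a [-0.0068  0.1012] mid 0.0472 enc [0.052  0.0583 0.062 ] b [-0.014   0.0135]
```

```bash
python3 -m creep '[{"jaw":1,"travel":[0,0,-0.7],"roll":0},{"jaw":1,"travel":[0,0,-1.3],"roll":0}]'|egrep 'pos|ft_'; python3 -m creep '[{"jaw":1,"travel":[0.6,2.5,0.4],"roll":0},{"jaw":1,"travel":[1.2,5.1,0.75],"roll":0}]'|egrep 'pos|ft_'
 python3 -m creep '[{"jaw":1,"travel":[0.6,2.4,0.9],"roll":0}]'|egrep 'time|pos|ft_'
```

```text
position: [0.508, 0.0372, 0.2859]
ft_force: [-1.2, -1.1, 14.2]
position: [0.5092, 0.0423, 0.2868]
ft_force: [-1.8, -2.9, 11.9]
time_s: 15.55
position: [0.5098, 0.0446, 0.2875]
ft_force: [-2.9, -4.1, 8.1]
```

```bash
python3 -m creep '[{"jaw":1,"travel":[0.6,2.4,0.5],"roll":0}]'|egrep 'pos|ft_';  python3 -m creep '[{"jaw":1,"travel":[0.6,2.6,0.7],"roll":0}]'|egrep 'time|pos|ft_'; python3 look.py
```

```text
position: [0.5104, 0.0469, 0.2881]
ft_force: [-1.5, -4.6, 12.2]
time_s: 15.75
position: [0.5111, 0.0494, 0.289]
ft_force: [-0.4, -4.1, 12.4]
t 15.75 hand a,b,z 35.9 1.0 289.0 F [-0.4 -4.1 12.4]
wrist 10153 a [0.0007 0.101 ] mid 0.0509 enc [0.0522 0.0682 0.0541] b [-0.0103  0.0171]
scene 2425 a [-1.000e-04  1.072e-01] mid 0.0535 enc [0.0514 0.0656 0.0571] b [-0.0147  0.0125]
```

```bash
python3 -m creep '[{"jaw":1,"travel":[0.6,2.6,0.75],"roll":0},{"jaw":1,"travel":[1.3,5.3,1.45],"roll":0}]'|egrep 'pos|ft_';  python3 -m creep '[{"jaw":1,"travel":[0.6,2.7,0.6],"roll":0},{"jaw":1,"travel":[1.3,5.5,1.1],"roll":0}]'|egrep 'time|pos|ft_'; python3 look.py
```

```text
position: [0.5124, 0.0547, 0.2906]
ft_force: [-1.3, -4.2, 14.2]
time_s: 16.25
position: [0.5138, 0.0603, 0.292]
ft_force: [-2.0, -3.9, 15.3]
t 16.25 hand a,b,z 47.1 0.8 292.0 F [-2.  -3.9 15.3]
wrist 9759 a [0.0064 0.108 ] mid 0.0572 enc [0.058  0.0674 0.0542] b [-0.0104  0.017 ]
scene 2435 a [0.0057 0.113 ] mid 0.0593 enc [0.0577 0.0672 0.0563] b [-0.0147  0.0119]
```

```bash
python3 -m creep '[{"jaw":1,"travel":[1,4.2,0.75],"roll":0},{"jaw":1,"travel":[2,8.4,1.3],"roll":0}]'|egrep 'pos|ft_';  python3 -m creep '[{"jaw":1,"travel":[0.9,3.7,0.4],"roll":0},{"jaw":1,"travel":[1.7,7.3,0.66],"roll":0}]'|egrep 'time|pos|ft_'; python3 -m creep '[{"jaw":1,"travel":[0.9,3.7,0.25],"roll":0},{"jaw":1,"travel":[1.7,7.3,0.4],"roll":0}]'|egrep 'time|pos|ft_'; python3 look.py
```

```text
position: [0.5159, 0.0688, 0.2935]
ft_force: [-1.4, -3.5, 17.0]
time_s: 16.75
position: [0.5176, 0.0763, 0.2944]
ft_force: [-2.4, -1.8, 18.2]
time_s: 16.95
position: [0.5192, 0.0837, 0.2949]
ft_force: [-1.3, -0.1, 19.8]
t 16.95 hand a,b,z 71.1 0.9 294.9 F [-1.3 -0.1 19.8]
wrist 9258 a [0.0194 0.1213] mid 0.0704 enc [0.0702 0.0696 0.0542] b [-0.0106  0.0172]
scene 2479 a [0.0173 0.1248] mid 0.0711 enc [0.069  0.0689 0.0571] b [-0.0148  0.0113]
```

```bash
python3 -m creep '[{"jaw":1,"travel":[0.9,3.7,0.8],"roll":0},{"jaw":1,"travel":[1.8,7.4,1.1],"roll":0}]'|egrep 'pos|ft_';  python3 -m creep '[{"jaw":1,"travel":[0.7,3,0],"roll":0},{"jaw":1,"travel":[1.5,6.5,0],"roll":0},{"jaw":1,"travel":[2.1,9,0],"roll":0},{"jaw":1,"travel":[2.1,9,0],"roll":0}]'|egrep 'time|pos|ft_'; python3 look.py
```

```text
position: [0.5208, 0.0911, 0.2952]
ft_force: [-0.8, -0.0, 10.8]
time_s: 17.65
position: [0.5229, 0.1004, 0.295]
ft_force: [-0.6, -0.2, 11.4]
t 17.65 hand a,b,z 88.3 1.2 295.0 F [-0.6 -0.2 11.4]
wrist 9213 a [0.0285 0.1303] mid 0.0794 enc [0.0788 0.0724 0.0536] b [-0.0099  0.0174]
scene 2531 a [0.0256 0.1328] mid 0.0792 enc [0.0778 0.0687 0.057 ] b [-0.0142  0.0117]
```

```bash
python3 -m creep '[{"jaw":1,"travel":[0.9,3.6,0],"roll":0},{"jaw":1,"travel":[1.7,7.3,-0.1],"roll":0},{"jaw":1,"travel":[2.6,11,-0.35],"roll":0},{"jaw":1,"travel":[3.4,14.6,-0.7],"roll":0}]'|egrep 'pos|ft_';  python3 -m creep '[{"jaw":1,"travel":[0.9,3.9,-0.4],"roll":0},{"jaw":1,"travel":[1.9,7.9,-1.0],"roll":0}]'|egrep 'time|pos|ft_'; python3 look.py
```

```text
position: [0.5262, 0.115, 0.294]
ft_force: [-0.8, 0.5, 8.8]
time_s: 18.35
position: [0.5281, 0.1229, 0.2928]
ft_force: [0.3, 1.4, 7.0]
t 18.35 hand a,b,z 111.3 1.3 292.8 F [0.3 1.4 7. ]
wrist 8807 a [0.0408 0.1429] mid 0.0919 enc [0.0906 0.0723 0.0537] b [-0.0097  0.0175]
scene 2611 a [0.0373 0.1449] mid 0.0911 enc [0.0906 0.0673 0.0564] b [-0.0142  0.0122]
```

```bash
python3 -m creep '[{"jaw":1,"travel":[0.9,3.7,-0.8],"roll":0},{"jaw":1,"travel":[1.7,7.3,-1.6],"roll":0}]'|egrep 'pos|ft_';  python3 -m creep '[{"jaw":1,"travel":[0.8,3.6,-0.95],"roll":0},{"jaw":1,"travel":[1.7,7.1,-2.0],"roll":0}]'|egrep 'time|pos|ft_'; python3 look.py
```

```text
position: [0.5298, 0.1302, 0.2911]
ft_force: [0.5, 1.4, 5.4]
time_s: 18.85
position: [0.5315, 0.1374, 0.289]
ft_force: [-0.5, 2.0, 5.7]
t 18.85 hand a,b,z 126.2 1.3 289.0 F [-0.5  2.   5.7]
wrist 8281 a [0.0495 0.1494] mid 0.0994 enc [0.0978 0.0707 0.0535] b [-0.0093  0.0174]
scene 2467 a [0.0447 0.1496] mid 0.0972 enc [0.0981 0.0653 0.0573] b [-0.0142  0.0108]
```

```bash
python3 -m creep '[{"jaw":1,"travel":[0.7,3.1,-1.1],"roll":0},{"jaw":1,"travel":[1.5,6.2,-2.2],"roll":0}]'|egrep 'pos|ft_';  python3 -m creep '[{"jaw":1,"travel":[0.6,2.7,-1.15],"roll":0},{"jaw":1,"travel":[1.3,5.5,-2.3],"roll":0},{"jaw":1,"travel":[1.3,5.5,-2.3],"roll":0}]'|egrep 'time|pos|ft_'; python3 look.py
```

```text
position: [0.533, 0.1434, 0.2867]
ft_force: [1.2, 2.5, 4.3]
time_s: 19.45
position: [0.5343, 0.1491, 0.2847]
ft_force: [-1.0, 2.8, 9.3]
t 19.45 hand a,b,z 138.2 1.3 284.7 F [-1.   2.8  9.3]
wrist 7805 a [0.0577 0.1497] mid 0.1037 enc [0.1091 0.0701 0.0565] b [-0.0094  0.0174]
scene 2241 a [0.0517 0.1498] mid 0.1007 enc [0.1049 0.0695 0.0598] b [-0.0142  0.0087]
```

```bash
python3 -m creep '[{"jaw":1,"travel":[0.1,0.5,1],"roll":0},{"jaw":1,"travel":[0.3,1.2,3],"roll":0},{"jaw":1,"travel":[0.5,2,8],"roll":0},{"jaw":1,"travel":[0.5,2,20],"roll":0},{"jaw":1,"travel":[0.5,2,30],"roll":0}]'|egrep 'time|pos|ft_'; sed -i 's/(a<.15)/(a<.18)\&((a<.15)|(P[:,2]>.05))/' look.py; python3 look.py;python3 -c "
from rig import *
import cv2
p,d=get_image('scene');q,d=get_image('wrist')
import numpy as np
cv2.imwrite('pics/s2.png',np.hstack([cv2.resize(q,(400,300)),cv2.resize(p[200:360,280:480],(375,300))])[:,:,::-1])"
```

```text
time_s: 20.05
position: [0.5347, 0.1505, 0.3151]
ft_force: [-1.0, -0.5, 0.4]
t 20.05 hand a,b,z 139.7 1.2 315.1 F [-1.  -0.5  0.4]
wrist 8595 a [0.0563 0.1575] mid 0.1069 enc [0.1049 0.0698 0.0541] b [-0.0086  0.0178]
scene 2704 a [0.0512 0.1588] mid 0.105 enc [0.1031 0.0654 0.0569] b [-0.0135  0.0131]
```

View pics/s2.png

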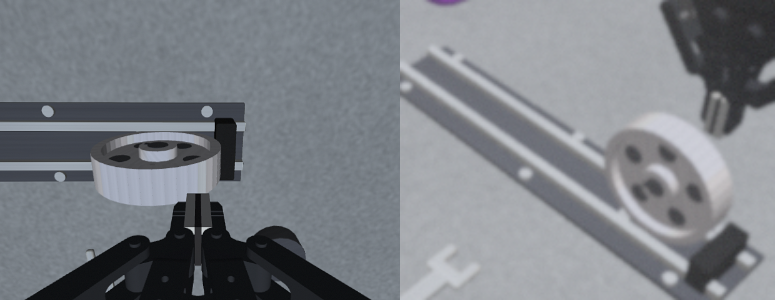

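The wheel stands freely in the pocket, in front of the stop, at about 105 mm. That is the lip end of the play, so I'll roll it a couple of millimetres to the middle.

```bash
python3 -m creep '[{"jaw":1,"travel":[-4.2,-18,0],"roll":0},{"jaw":1,"travel":[-8.4,-35.7,0],"roll":0},{"jaw":1,"travel":[-8.4,-35.7,-10],"roll":0},{"jaw":1,"travel":[-8.4,-35.7,-18],"roll":0},{"jaw":1,"travel":[-8.4,-35.7,-21],"roll":0},{"jaw":1,"travel":[-8.4,-35.7,-22],"roll":0}]'|egrep 'pos|ft_'; python3 -m creep '[{"jaw":1,"travel":[0,0,-0.6],"roll":0},{"jaw":1,"travel":[0,0,-1.2],"roll":0},{"jaw":1,"travel":[0,0,-1.4],"roll":0}]'|egrep 'time|pos|ft_'
```

```text
position: [0.5266, 0.1155, 0.2923]
ft_force: [-1.4, 1.1, 12.9]
time_s: 21.15
position: [0.5267, 0.1156, 0.2922]
ft_force: [-1.6, 2.1, 17.6]
```

```bash
python3 -m creep '[{"jaw":1,"travel":[0,0,0.8],"roll":0},{"jaw":1,"travel":[0.5,2,0.8],"roll":0},{"jaw":1,"travel":[1,4,0.8],"roll":0},{"jaw":1,"travel":[1.3,5.3,0.8],"roll":0},{"jaw":1,"travel":[1.3,5.3,0.8],"roll":0}]'|egrep 'pos|ft_'; python3 look.py; python3 -m creep '[{"jaw":1,"travel":[0,0,1],"roll":0},{"jaw":1,"travel":[0,0,3],"roll":0},{"jaw":1,"travel":[0,0,10],"roll":0},{"jaw":1,"travel":[0,0,30],"roll":0},{"jaw":1,"travel":[0,0,60],"roll":0},{"jaw":1,"travel":[0,0,100],"roll":0},{"jaw":1,"travel":[0,0,100],"roll":0}]'|egrep 'time|pos|ft_'; python3 look.py
```

```text
position: [0.5278, 0.121, 0.2923]
ft_force: [-2.2, 0.3, 11.3]
t 21.65 hand a,b,z 109.5 1.1 292.3 F [-2.2  0.3 11.3]
wrist 10144 a [0.0568 0.1579] mid 0.1074 enc [0.1065 0.0659 0.0554] b [-0.0101  0.0172]
scene 2662 a [0.054 0.162] mid 0.108 enc [0.1056 0.066  0.0572] b [-0.0142  0.012 ]
time_s: 22.45
position: [0.5277, 0.1204, 0.3965]
ft_force: [0.4, 0.3, 0.2]
t 22.45 hand a,b,z 108.8 1.1 396.5 F [0.4 0.3 0.2]
wrist 5053 a [0.0552 0.1594] mid 0.1073 enc [0.1072 0.067  0.0546] b [-0.0092  0.0179]
scene 2702 a [0.0544 0.1617] mid 0.108 enc [0.1074 0.0648 0.0564] b [-0.0135  0.0131]
```

The wheel centre is now at 108 mm (target 107.8), standing upright with the arm clear. Handing in.

```bash
python3 -m creep '[{"jaw":1,"travel":[0,0,0],"roll":0},{"jaw":1,"travel":[0,0,0],"roll":0},{"jaw":1,"travel":[0,0,0],"roll":0},{"jaw":1,"travel":[0,0,0],"roll":0},{"jaw":1,"travel":[0,0,0],"roll":0}]'|egrep 'time|ft_'; python3 look.py; python3 -c "
from rig import *
print(close_job())"
```

```text
time_s: 23.05
ft_force: [-0.5, 0.5, -0.2]
t 23.05 hand a,b,z 108.5 1.2 391.1 F [-0.5  0.5 -0.2]
wrist 5172 a [0.0552 0.1595] mid 0.1074 enc [0.1071 0.0702 0.0543] b [-0.0092  0.0179]
scene 2720 a [0.054  0.1618] mid 0.1079 enc [0.1064 0.0659 0.0565] b [-0.0135  0.0129]
the job is handed in; nothing more can be done
None
```

The pulley was rolled along the track and over the lip and stands by itself in the pocket, its centre measured at about 108 mm (target 107.8 mm); the highest force I read was 19.8 N, and I handed the job in at about 23 s.

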